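# Fit out and lock an antenna array, and set up its probe

### The arm

A 7-joint arm with a two-finger parallel gripper is mounted at the origin on the work surface. World frame = base frame: x ahead of the robot, y to its left, z up, the work surface at z = 0. Lengths are in m, angles in rad, forces in N, time in s.
With the tool pointing down it reaches from about 0.425 to 0.875 m from the base axis. Payload 4.7 kg.
Tool frame: the origin (TCP) lies between the finger pads; the fingertips stand 19 mm ahead of it and the grasp point (between the pads) is the TCP (ctrl.tip_extent is the distance from the TCP to the fingertips, in m); z points along the fingers, y is the line along which they close (so a half turn about z gives the same grasp; the last joint's range is limited). The gripper opens to 87 mm and grips with 3 to 60 N. Pads are 19 mm wide; open, the fingers measure 117 mm over their backs; the gripper's body (75 mm by 190 mm) begins 51 mm behind the grasp point.
Start: joints at [-1.181, 0.321, -0.07, 1.45, 0.023, 1.371, -0.057], TCP at [0.239, 0.605, 0.221] pointing down, gripper open.
Joint ranges: [-2.86, 2.86], [-0.3, 2.09], [-1.38, 1.24], [0.06, 2.45], [-1.56, 4.7], [0.09, 2.05], [-2.69, 2.69]. Speed limits (rad/s): [2.57, 2.57, 3.14, 3.14, 3.14, 3.14, 3.14].

### API

Orientations are given as a rotation vector (axis times angle).
In Python, from bench import ctrl gives the robot as it stands.
- The arm moves only by the shell command python3 -m crank 'ROWS' [OPENING] [FORCE]. ROWS is JSON, a list of rows, each an object of numbers: "tx", "ty", "tz": the shift along the tool's x, y, z in mm; "turn": the turn about the tool's z in units of 5 degrees (1.0 is 5 degrees). In form: [{"tx": .., "ty": .., "tz": .., "turn": ..}, ...]. A call has 1 to 5 rows; each row is the pose to reach, as a shift and turn from the pose commanded when the call began, along the tool's axes at that moment; what a row does not reach only later rows make up. A row lasts 1/8 s, in which the tool goes at most 62.5 mm and 10.7 degrees, less where a joint would pass 70% of its speed; a pose out of reach is approached as far as the arm can. A call with a gripper value outside its range is refused whole. OPENING is the finger opening in mm, from 0 to 87, set as the call begins (- or left out, the last holds). The fingers move at their own pace and stop on an object; FORCE is the grip in N (left out, the last holds). Time passes only in rows, so rows that repeat a pose let the fingers close. It gives the time, the measured TCP pose, the force, the opening and the grip force at its end, in the units of the state.
- ctrl.get_state(): the state, without advancing time (a new reading comes with each control period).
- ctrl.get_image(name): name is "scene" or "top"; returns (picture, depth): 480x640x3 uint8, red, green, blue; 480x640 float32, m along the optical axis (not along the pixel's ray), 0 where there is no reading.
- ctrl.camera_model(name): a dict with "intrinsics" (3x3 intrinsics, pixels), "origin" and "orientation" of the camera in the world. Camera axes: x right, y down, z forward; pixel columns grow to the right and rows downward; lengths in m; the calibration is good to about 2 mm. A picture is of the moment at which its call begins. camera_model takes no time and is no camera call.
- ctrl.close_job(): hands the job in; it is judged then, once.
Trained networks look in the newest picture that a camera, given by its name, has taken for a name from the list of things; names that differ only in an ending like _2 or _b are one class to them, and where a whole thing is asked for, a point or a joint stands for the part that bears it (a point fixed in the world has none). Each returns a list of dicts, best first, with "confidence" (0 to 1); they miss things now and then, are a little off and sometimes report something else, mostly with a low value. They report only what shows in the picture. A call takes as long as a camera call. They do not tell look-alikes from the thing itself.
- ctrl.recognise(camera, query): "xyz" ([x, y, z] in m, in world coordinates, good to about 4 mm: the middle of the surface that is visible of it).
- ctrl.mark_of(camera, query): "xyz" ([x, y, z] in m, in world coordinates, good to about 4 mm: a listed point, or the origin of a listed thing).
The state is a dict: "time": time; "joint_positions": joint angles; "qd": joint speeds; "joint_torque": joint torques, N m; "position": TCP position; "tool_rot": TCP orientation; "ft_force": force on the tool from outside, world axes, zero at the start; "torque": the same for the moment, N m; "grip_width": opening from 0.0 (shut) to 1.0 (fully open); "grip_force": force on a finger pad.
Only numpy, scipy, OpenCV 4.12 (cv2) and the standard library are available. Lean on these libraries where they do the work, as an engineer would, in place of code of your own. Each camera call takes 0.05 s, during which the arm holds its last target. There are 200 camera calls.

### The job

Ready the antenna array: slide the lock bar on its base by the black grip to the open end stop, push every antenna element there is fully home onto a spigot of its own (any spigot), blade in line with the row, then slide the grip back to the other end stop to lock them. Also, at any time, stand the toppled probe antenna upright on the bench top. Leave the mug and the wooden case where they are.

Things in the scene. Friction and masses are not known exactly. Their poses are not given: they have to be found in the camera images.
- array_base: fixed aluminium plate 112 x 450 x 20 on the bench. Origin on the bench under the middle of its row of 4 brass spigots; y along the row, x across it (lock bar on the +x side). Plate spans x -46 to 66, y -285 to 165. Spigots: 26 diameter, 40 tall above the plate, top 10 tapered to 14 diameter, 80 apart
- port0 (a point): centre of the foot of spigot 0 on the plate's upper face, 20 above the bench, at y = -120 of array_base; z up. A fully home element has its origin here, its flange resting on the plate
- port1 (a point): centre of the foot of spigot 1 on the plate's upper face, 20 above the bench, at y = -40 of array_base; z up. A fully home element has its origin here, its flange resting on the plate
- port2 (a point): centre of the foot of spigot 2 on the plate's upper face, 20 above the bench, at y = 40 of array_base; z up. A fully home element has its origin here, its flange resting on the plate
- port3 (a point): centre of the foot of spigot 3 on the plate's upper face, 20 above the bench, at y = 120 of array_base; z up. A fully home element has its origin here, its flange resting on the plate
- lock (a joint): sliding lock bar, in m: 0 = open end stop, 0.040 = locked end stop; grows along array_base +y. Stays where left, slides with about 2 N. Four tabs (12 wide, underside 31 above bench): locked, one lies over each flange seat's +x edge, so no element can go home; open, they lie midway between spigots. It locks only if the fitted elements are fully home
- lock_grip (a point): middle of the top face (85 above bench) of the black grip on the lock bar: upright block 16 thick along array_base x, 26 along y, 48 tall; bar top below it 37 above bench. Lies at x = 46 and y = -240 (open) to -200 (locked) of array_base. Pinch it across its 16 from above and slide it
- element0: antenna element, 127 tall, 160 g; origin: centre of underside, z up. Flange 60 diameter, 6 thick at the bottom; steel sleeve 38 diameter to z = 61, bore 30 diameter, 55 deep, open below; on top a green blade z = 61 to 127, 8 thick (its x), 40 wide (its y), both faces alike: pinch it across the 8 from above. Starts standing on the bench, yaw varies. 2 to 4 of the 4 are present, others None
- element1: antenna element, 127 tall, 160 g; origin: centre of underside, z up. Flange 60 diameter, 6 thick at the bottom; steel sleeve 38 diameter to z = 61, bore 30 diameter, 55 deep, open below; on top a green blade z = 61 to 127, 8 thick (its x), 40 wide (its y), both faces alike: pinch it across the 8 from above. Starts standing on the bench, yaw varies. 2 to 4 of the 4 are present, others None
- element2: antenna element, 127 tall, 160 g; origin: centre of underside, z up. Flange 60 diameter, 6 thick at the bottom; steel sleeve 38 diameter to z = 61, bore 30 diameter, 55 deep, open below; on top a green blade z = 61 to 127, 8 thick (its x), 40 wide (its y), both faces alike: pinch it across the 8 from above. Starts standing on the bench, yaw varies. 2 to 4 of the 4 are present, others None
- element3: antenna element, 127 tall, 160 g; origin: centre of underside, z up. Flange 60 diameter, 6 thick at the bottom; steel sleeve 38 diameter to z = 61, bore 30 diameter, 55 deep, open below; on top a green blade z = 61 to 127, 8 thick (its x), 40 wide (its y), both faces alike: pinch it across the 8 from above. Starts standing on the bench, yaw varies. 2 to 4 of the 4 are present, others None
- probe: probe antenna, toppled at the start; origin: centre of foot's underside, z from foot to head. Square foot 76 x 76, 14 thick; round mast 20 diameter to z = 95; white round head 32 diameter, z = 95 to 165. 400 g, centre of mass near z = 53: let go within 20 deg of upright, foot on the bench, it rocks upright. Lying, it rests on one side of the foot and on the head, head axis about 20 above the bench
- mug: white mug, 80 in diameter, 90 tall, origin at the centre of its underside; leave alone
- cal_case: closed dark wooden case, 120 x 90 x 45 tall, origin at the centre of its underside; leave alone
Not all that is in view belongs to the job. What is shaped like the element3 but orange or red is not meant.

How it is judged:
On the way, in this order (a step that is already met when the one before it is completed fails the run):
1. the lock bar is at its open end stop (value of joint lock below 0.004 m), for 0.2 s.
2. every element there is sits fully home on a spigot, blade in line with the row (((horizontal distance between element0 and port0 below 0.005 m and z of element0 in the frame of port0 between -0.004 and 0.004 m) or (horizontal distance between element0 and port1 below 0.005 m and z of element0 in the frame of port1 between -0.004 and 0.004 m) or (horizontal distance between element0 and port2 below 0.005 m and z of element0 in the frame of port2 between -0.004 and 0.004 m) or (horizontal distance between element0 and port3 below 0.005 m and z of element0 in the frame of port3 between -0.004 and 0.004 m)) and angle between each of element0, element1, element2, element3's own z axis and vertical below 0.06 rad and angle between the y axis of each of element0, element1, element2, element3 and the y axis of array_base, either way round below 0.26 rad and ((horizontal distance between element1 and port0 below 0.005 m and z of element1 in the frame of port0 between -0.004 and 0.004 m) or (horizontal distance between element1 and port1 below 0.005 m and z of element1 in the frame of port1 between -0.004 and 0.004 m) or (horizontal distance between element1 and port2 below 0.005 m and z of element1 in the frame of port2 between -0.004 and 0.004 m) or (horizontal distance between element1 and port3 below 0.005 m and z of element1 in the frame of port3 between -0.004 and 0.004 m)) and ((horizontal distance between element2 and port0 below 0.005 m and z of element2 in the frame of port0 between -0.004 and 0.004 m) or (horizontal distance between element2 and port1 below 0.005 m and z of element2 in the frame of port1 between -0.004 and 0.004 m) or (horizontal distance between element2 and port2 below 0.005 m and z of element2 in the frame of port2 between -0.004 and 0.004 m) or (horizontal distance between element2 and port3 below 0.005 m and z of element2 in the frame of port3 between -0.004 and 0.004 m)) and ((horizontal distance between element3 and port0 below 0.005 m and z of element3 in the frame of port0 between -0.004 and 0.004 m) or (horizontal distance between element3 and port1 below 0.005 m and z of element3 in the frame of port1 between -0.004 and 0.004 m) or (horizontal distance between element3 and port2 below 0.005 m and z of element3 in the frame of port2 between -0.004 and 0.004 m) or (horizontal distance between element3 and port3 below 0.005 m and z of element3 in the frame of port3 between -0.004 and 0.004 m))), for 0.2 s.
3. the lock bar is at its locked end stop, the elements still home (all of step 2 and value of joint lock above 0.036 m), for 0.2 s.
At the end, for the whole second after the job is handed in: Each present element is on a spigot: within 5 mm sideways, flange within 4 mm of the plate, upright, blade within 15 deg of the row; lock bar within 4 mm of its locked stop; probe upright (4.5 deg) with its foot on the bench top and at rest; bystanders unmoved (3 cm) (all of step 3 and angle between probe's own z axis and vertical below 0.08 rad and height (world z) of probe below 0.008 m and linear speed of probe below 0.02 m/s); the robot touches nothing.
It fails at once if the mug is moved more than 3 cm (distance of mug from where it was at the start of the episode above 0.03 m).
It fails at once if the wooden case is moved more than 3 cm (distance of cal_case from where it was at the start of the episode above 0.03 m).
Of element0, element1, element2, element3 only 2 to 4 are there at a start; the rules pass over those that are not, and their reading is None.
At some moment in a run one of element0, element1, element2, element3, probe may be knocked a few centimetres aside while the robot is not near it.
It also fails if it takes over 210 s, if anything falls off the work surface, if the arm or the gripper's body presses on something with over 40 N, if the wrist force passes 120 N, or if a joint passes its speed limit or range.

## Working session

There is one attempt and no reset: what is moved stays moved. The work goes in short steps, Python scripts to look and compute and a shell command to move; the robot and the scene stay as the last step left them, time stands still between calls to the robot, and variables do not carry over. Pictures are saved under pics/ and viewed, at most 14 in all, crops included, and the job is handed in when it is done.

```bash
ls; mkdir -p pics; cat > h.py <<'E'
import numpy as np, cv2
from scipy.spatial.transform import Rotation as R
from bench import ctrl
np.set_printoptions(precision=4,suppress=True)
def cloud(name):
    im,d=ctrl.get_image(name); m=ctrl.camera_model(name); K=np.array(m["intrinsics"])
    o=np.array(m["orientation"]); Rm=o if o.shape==(3,3) else R.from_rotvec(o).as_matrix()
    v,u=np.mgrid[:480,:640]
    P=np.stack([(u-K[0,2])/K[0,0]*d,(v-K[1,2])/K[1,1]*d,d],-1)@Rm.T+np.array(m["origin"])
    P[d==0]=np.nan
    return im,P
def save(im,n): cv2.imwrite("pics/"+n,im[:,:,::-1])
def st():
    s=ctrl.get_state(); print("t",s["time"],"p",np.array(s["position"]),"rv",np.array(s["tool_rot"]),"j",np.array(s["joint_positions"]),"F",np.array(s["ft_force"]),"g",s["grip_width"],s["grip_force"])
    return s
E
python3 - <<'E'
from h import *
for c in ("top","scene"):
    im,P=cloud(c); save(im,c+"0.png"); print(c,ctrl.camera_model(c)["origin"])
    for q in ["array_base","lock_grip","port0","port3","element0","probe","mug","cal_case"]:
        for r in ctrl.mark_of(c,q)[:6]: print(c,q,np.array(r["xyz"]),round(r["confidence"],2))
st()
E
```

```text
pics
top [ 0.4038 -0.0793  1.0267]
top array_base [ 0.6385  0.0071 -0.0007] 0.78
top array_base [ 0.6342 -0.0383  0.0233] 0.72
top array_base [0.4652 0.2863 0.0366] 0.54
top lock_grip [ 0.6864 -0.2065  0.0863] 0.92
top port0 [0.6385 0.0429 0.0202] 0.95
top port0 [ 0.6375 -0.0373  0.0186] 0.93
top port0 [ 0.6403 -0.1123  0.0234] 0.75
top port0 [0.6404 0.1234 0.0194] 0.67
top port3 [0.6385 0.0429 0.0202] 0.95
top port3 [ 0.6375 -0.0373  0.0186] 0.93
top port3 [ 0.6403 -0.1123  0.0234] 0.75
top port3 [0.6404 0.1234 0.0194] 0.67
top element0 [ 0.4802 -0.1777 -0.0025] 0.96
top element0 [ 0.4603 -0.0569  0.0033] 0.81
top element0 [0.4422 0.1699 0.0014] 0.75
top element0 [ 0.4402  0.0467 -0.0024] 0.6
top element0 [ 0.3476 -0.1147  0.002 ] 0.59
top probe [0.4676 0.2859 0.0385] 0.73
top mug [ 0.4591 -0.3567  0.0036] 0.82
top cal_case [ 0.5853 -0.4216  0.0002] 0.66
scene [1.2238 0.2784 0.9717]
scene array_base [0.6404 0.0064 0.0005] 0.98
scene lock_grip [ 0.6845 -0.2043  0.0865] 0.58
scene port0 [ 0.642  -0.1192  0.0223] 0.95
scene port0 [0.6398 0.1266 0.0181] 0.75
scene port0 [ 0.455  -0.057   0.0046] 0.72
scene port0 [0.6441 0.0472 0.0197] 0.69
scene port0 [ 0.6382 -0.0356  0.0153] 0.56
scene port3 [ 0.642  -0.1192  0.0223] 0.95
scene port3 [0.6398 0.1266 0.0181] 0.75
scene port3 [ 0.455  -0.057   0.0046] 0.72
scene port3 [0.6441 0.0472 0.0197] 0.69
scene port3 [ 0.6382 -0.0356  0.0153] 0.56
scene element0 [ 0.4462  0.1698 -0.0024] 0.86
scene element0 [ 0.4817 -0.1717  0.0037] 0.74
scene element0 [ 0.4535 -0.0576  0.0037] 0.69
scene element0 [0.6385 0.0059 0.0003] 0.24
scene probe [0.4736 0.2842 0.0387] 0.89
scene probe [ 0.4594 -0.356   0.0016] 0.52
scene cal_case [ 0.6412 -0.1182  0.0228] 0.75
scene cal_case [ 0.5844 -0.4221  0.002 ] 0.59
t 0.9 p [0.2386 0.6046 0.2209] rv [0.5867 3.0863 0.0001] j [-1.1809  0.321  -0.0701  1.4505  0.0226  1.3708 -0.0569] F [-0.1522  0.4867 -0.4727] g 0.998571541570643 0.0
```

View pics/top0.png

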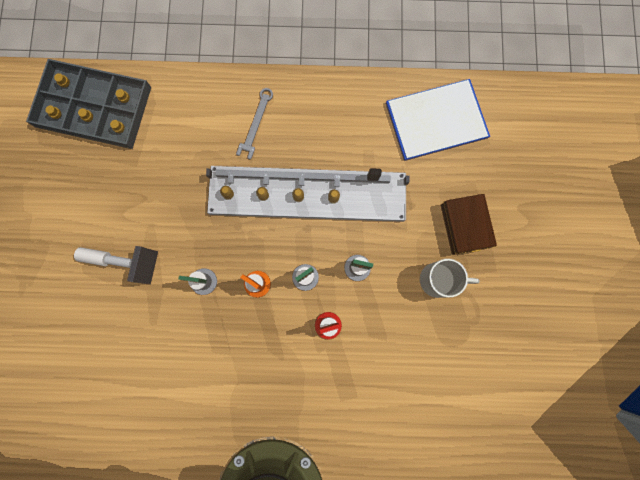

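View pics/scene0.png

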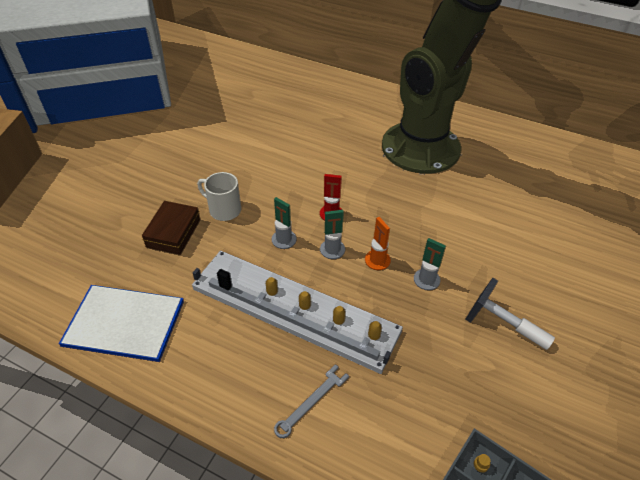

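Top view: three green elements at px (202,281), (305,277) and (358,268). The orange (256,284) and red (328,325) ones are decoys. The probe lies with its foot at (143,266) and its head at (90,256), the grip is at (374,174), and the mug and case are at (448,280) and (470,222). Next I'll measure these precisely.

```bash
cat >> h.py <<'E'
def blades(P,im,zlo=.105,zhi=.135):
    hsv=cv2.cvtColor(im,cv2.COLOR_RGB2HSV)
    z=P[...,2]
    g=((hsv[...,0]>55)&(hsv[...,0]<95)&(hsv[...,1]>90)&(z>zlo)&(z<zhi)&(P[...,0]>.36)).astype(np.uint8)
    n,l,s,c=cv2.connectedComponentsWithStats(g)
    out=[]
    for i in range(1,n):
        if s[i,4]<15: continue
        p=P[l==i]; zt=np.percentile(p[:,2],95); q=p[p[:,2]>zt-.006]
        (a,b),(w,h),an=cv2.minAreaRect((q[:,:2]*1000).astype(np.float32))
        if w<h: an+=90
        # an: direction of long axis in xy
        out.append((a,b,zt*1000,max(w,h),min(w,h),(an+90)%180-90,s[i,4]))
    return out
E
python3 - <<'E'
from h import *
for c in ("top","scene"):
    im,P=cloud(c)
    print(c)
    for b in blades(P,im): print("blade xy,z,len,wid,angle(deg from x),n",np.array(b))
    z=P[...,2]; X=P[...,0]; Y=P[...,1]
    m=(z>.054)&(z<.066)&(abs(X-.64)<.025)&(Y>-.16)&(Y<.17)
    n,l,s,_=cv2.connectedComponentsWithStats(m.astype(np.uint8))
    for i in range(1,n):
        if s[i,4]>8: 
            p=P[l==i]; print("spig",p.mean(0),(p.max(0)+p.min(0))/2,s[i,4])
    m=(z>.078)&(z<.092)&(abs(X-.686)<.03)&(abs(Y+.2)<.06)
    p=P[m]; print("grip",p.mean(0),p.min(0),p.max(0),cv2.minAreaRect((p[:,:2]*1000).astype(np.float32)))
    m=(z>.008)&(abs(X-.47)<.08)&(Y>.215)&(Y<.46)
    p=P[m]; print("probe",p.min(0),p.max(0))
    for a in np.arange(.21,.46,.015):
        q=p[(p[:,1]>a)&(p[:,1]<a+.015)]
        if len(q)>3: 
            t=q[q[:,2]>np.percentile(q[:,2],80)]
            print(a.round(3),len(q),"x",q[:,0].min(),q[:,0].max(),"ztop",q[:,2].max(),"xtop",t[:,0].mean())
E
```

```text
top
blade xy,z,len,wid,angle(deg from x),n [ 480.5381 -174.5     129.5539   37.1493    6.2211   79.1194   58.    ]
blade xy,z,len,wid,angle(deg from x),n [456.1999 -57.5009 128.7422  37.148    5.7248 -52.0542  53.    ]
blade xy,z,len,wid,angle(deg from x),n [441.0693 168.9697 129.8613  35.1949   4.9008  84.5798  47.    ]
spig [0.6384 0.1224 0.058 ] [0.6374 0.1221 0.0591] 70
spig [0.6377 0.043  0.058 ] [0.6373 0.0429 0.0586] 72
spig [ 0.6368 -0.0362  0.0579] [ 0.6372 -0.0355  0.0582] 74
spig [ 0.6362 -0.1165  0.0584] [ 0.6367 -0.117   0.0586] 68
grip [ 0.681  -0.202   0.0842] [ 0.6734 -0.2142  0.0784] [ 0.6904 -0.1901  0.0893] ((682.0751953125, -202.13685607910156), (16.988937377929688, 23.889005661010742), 1.0932296514511108)
probe [0.432  0.2791 0.0081] [0.5084 0.4534 0.0819]
0.27 95 x 0.4601508174380642 0.5068264893728929 ztop 0.05975883739280363 xtop 0.49895212798065147
0.285 576 x 0.4320498839109274 0.5083525921313364 ztop 0.08112751659931472 xtop 0.48054298339600904
0.3 133 x 0.43441685901872884 0.5079630443611478 ztop 0.08188935233236994 xtop 0.45856679984552007
0.315 34 x 0.46
[... 2343 characters left out ...]
04706432
0.36 77 x 0.4721081030870219 0.49519677988371014 ztop 0.041247888636980146 xtop 0.4833731868276438
0.375 104 x 0.47383146510399177 0.5018808126312355 ztop 0.04396337132814221 xtop 0.4862563447395537
0.39 121 x 0.47484351603312847 0.504991378642013 ztop 0.044048169819464245 xtop 0.4869771334626467
0.405 126 x 0.47918917196454125 0.5058374128299179 ztop 0.040812582552097965 xtop 0.49000347315425963
0.42 125 x 0.4798700668255972 0.5096840349215107 ztop 0.03842190031059178 xtop 0.49232521615859215
0.435 122 x 0.4836753915153469 0.5115886651542951 ztop 0.036323380447706 xtop 0.4949395578347082
0.45 16 x 0.4851032576649026 0.5037421152817505 ztop 0.03557720563455802 xtop 0.496472793605264
```

```bash
cat >> h.py <<'E'
def plan(x,y,z,ang=None):
    """mm target, ang = desired world angle (deg) of tool y (mod 180)"""
    s=st(); M=R.from_rotvec(s["tool_rot"]).as_matrix()
    d=M.T@(np.array([x,y,z])-np.array(s["position"])*1000)
    cur=np.degrees(np.arctan2(M[1,1],M[0,1]))
    t=0 if ang is None else (cur-ang+90)%180-90
    print("cur ang",round(cur,2),"tilt",np.degrees(np.arccos(-M[2,2])).round(2),"PLAN tx ty tz",d.round(1),"turn",round(t/5,2),"rows",max(np.linalg.norm(d)/62.5,abs(t)/10.7).round(1))
E
python3 -c "
from h import *
plan(683,-202,250,-.6)"
```

```text
t 1.0 p [0.2386 0.6046 0.2209] rv [0.5868 3.0863 0.0001] j [-1.1809  0.321  -0.0701  1.4505  0.0226  1.3708 -0.0569] F [-0.5773 -0.0422 -0.3788] g 1.0030731361483765 0.0
cur ang 68.47 tilt 0.0 PLAN tx ty tz [-709.4 -587.3  -29.1] turn 13.81 rows 14.7
```

```bash
python3 -m crank '[{"tx":-236,"ty":-196,"tz":-29,"turn":13.8},{"tx":-236,"ty":-196,"tz":-29,"turn":13.8},{"tx":-236,"ty":-196,"tz":-29,"turn":13.8},{"tx":-236,"ty":-196,"tz":-29,"turn":13.8},{"tx":-236,"ty":-196,"tz":-29,"turn":13.8}]' 40 25
python3 -c "
from h import *
plan(683,-202,250,-.6)"
```

```text
time: 1.62
position: [0.3872, 0.3336, 0.2505]
tool_rot: [1.926, 2.482, 0.002]
ft_force: [0.7, 0.9, 0.7]
grip_width: 0.528
grip_force: 0.0
t 1.625 p [0.3872 0.3336 0.2505] rv [1.9263 2.4816 0.0019] j [-0.9409  0.0071  0.1792  1.7529 -0.0014  1.3805 -0.5108] F [0.6957 0.8677 0.6583] g 0.5278977087264392 0.0
cur ang 14.36 tilt 0.07 PLAN tx ty tz [-592.2  153.7    0.2] turn 2.99 rows 9.8
```

```bash
python3 -m crank '[{"tx":-290,"ty":75,"tz":0,"turn":3},{"tx":-290,"ty":75,"tz":0,"turn":3},{"tx":-290,"ty":75,"tz":0,"turn":3},{"tx":-290,"ty":75,"tz":0,"turn":3},{"tx":-290,"ty":75,"tz":0,"turn":3}]' | head -2
python3 -c "
from h import *
plan(683,-202,250,-.6)"
```

```text
time: 2.25
position: [0.5335, 0.0716, 0.2504]
t 2.25 p [0.5335 0.0716 0.2504] rv [2.2279 2.214  0.0016] j [-0.6409  0.0638  0.4828  1.7024 -0.0301  1.3815 -0.1596] F [0.7263 1.2185 0.2355] g 0.46035553295735576 0.0
cur ang -0.36 tilt 0.07 PLAN tx ty tz [-272.6  151.2    0.5] turn 0.05 rows 5.0
```

```bash
python3 - <<'E'
from h import *
for c in ("top","scene"):
    im,P=cloud(c); print(c,[np.array(r["xyz"]) for r in ctrl.mark_of(c,"lock_grip")[:2]])
E
```

```text
top [array([ 0.6849, -0.207 ,  0.0852])]
scene [array([ 0.6858, -0.2057,  0.0838])]
```

```bash
python3 -m crank '[{"tx":-274,"ty":152,"tz":0,"turn":0},{"tx":-274,"ty":152,"tz":0,"turn":0},{"tx":-274,"ty":152,"tz":0,"turn":0},{"tx":-274,"ty":152,"tz":0,"turn":0},{"tx":-274,"ty":152,"tz":0,"turn":0}]' | head -2
python3 -m crank '[{"tx":0,"ty":0,"tz":50},{"tx":0,"ty":0,"tz":80},{"tx":0,"ty":0,"tz":80}]' | head -2
python3 - <<'E'
from h import *
plan(684,-204,68,-.6)
im,P=cloud("scene"); save(cv2.resize(im[200:340,140:360],None,fx=3,fy=3),"grip1.png")
E
```

```text
time: 3.08
position: [0.6848, -0.1977, 0.2496]
t 3.075 p [ 0.6848 -0.1977  0.2496] rv [-2.2202 -2.2209 -0.0031] j [-0.178   0.5014  0.6449  1.2452 -0.2964  1.4878  0.4309] F [ 0.6133 -0.706   0.0877] g 0.45928479821273693 0.0
cur ang 0.02 tilt 0.13 PLAN tx ty tz [ -6.7  -0.9 181.6] turn 0.12 rows 2.9$[0]: bad value
```

View pics/grip1.png

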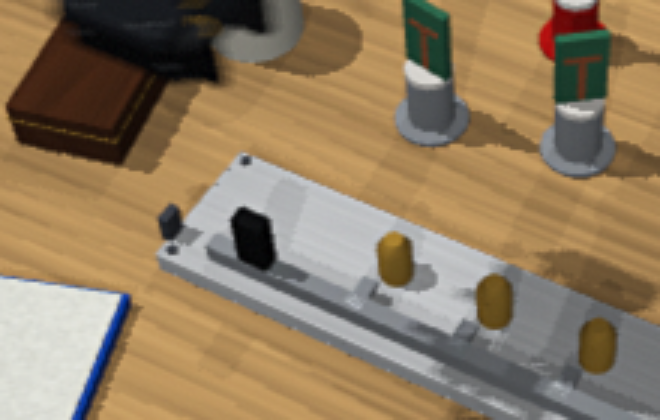

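The crop shows the black grip at (253,240), with the tabs beside the spigots, so it is still locked. The second move was refused, probably because it had no "turn". I'll go down now.

```bash
python3 -m crank '[{"tx":-7,"ty":-1,"tz":60,"turn":0},{"tx":-7,"ty":-1,"tz":120,"turn":0},{"tx":-7,"ty":-1,"tz":150,"turn":0},{"tx":-7,"ty":-1,"tz":182,"turn":0},{"tx":-7,"ty":-1,"tz":182,"turn":0}]'
python3 -m crank '[{"tx":0,"ty":0,"tz":0,"turn":0},{"tx":0,"ty":0,"tz":0,"turn":0},{"tx":0,"ty":0,"tz":0,"turn":0},{"tx":0,"ty":0,"tz":0,"turn":0}]' 0 25
```

```text
time: 3.75
position: [0.6802, -0.2027, 0.0644]
tool_rot: [-2.219, -2.215, 0.003]
ft_force: [0.7, 0.5, 0.6]
grip_width: 0.458
grip_force: 0.0
time: 4.25
position: [0.6843, -0.2067, 0.0695]
tool_rot: [2.223, 2.214, 0.005]
ft_force: [4.8, -0.1, 1.3]
grip_width: 0.18
grip_force: 25.0
```

```bash
python3 -m crank '[{"tx":-12,"ty":0,"tz":0,"turn":0},{"tx":-24,"ty":0,"tz":0,"turn":0},{"tx":-32,"ty":0,"tz":0,"turn":0},{"tx":-36,"ty":0,"tz":0,"turn":0},{"tx":-36,"ty":0,"tz":0,"turn":0}]'
python3 -m crank '[{"tx":-2,"ty":0,"tz":0,"turn":0},{"tx":-4,"ty":0,"tz":0,"turn":0},{"tx":-4,"ty":0,"tz":0,"turn":0},{"tx":-4,"ty":0,"tz":0,"turn":0}]'
```

```text
time: 4.88
position: [0.684, -0.2403, 0.0694]
tool_rot: [-2.225, -2.218, -0.008]
ft_force: [3.6, 6.1, 6.2]
grip_width: 0.181
grip_force: 25.0
time: 5.38
position: [0.684, -0.2403, 0.0694]
tool_rot: [-2.219, -2.217, -0.013]
ft_force: [1.1, 10.5, 9.3]
grip_width: 0.181
grip_force: 25.0
```

```bash
python3 -m crank '[{"tx":0,"ty":0,"tz":0,"turn":0},{"tx":0,"ty":0,"tz":0,"turn":0},{"tx":0,"ty":0,"tz":-60,"turn":0},{"tx":0,"ty":0,"tz":-120,"turn":0},{"tx":0,"ty":0,"tz":-120,"turn":0}]' 45
python3 - <<'E'
from h import *
plan(482,-173.4,190,-12.5)
im,P=cloud("scene"); save(cv2.resize(im[180:380,180:440],None,fx=3,fy=3),"open.png")
for b in blades(P,im): print(np.array(b))
im,P=cloud("top")
for b in blades(P,im): print(np.array(b))
print([np.array(r["xyz"]) for r in ctrl.mark_of("top","lock_grip")[:2]])
E
```

```text
time: 6.0
position: [0.6832, -0.2504, 0.1941]
tool_rot: [2.222, 2.208, 0.004]
ft_force: [-1.2, -0.1, 0.2]
grip_width: 0.511
grip_force: 0.0
t 6.0 p [ 0.6832 -0.2504  0.1941] rv [2.2224 2.2077 0.0039] j [-0.1062  0.5509  0.6408  1.2925 -0.3231  1.3912  0.5099] F [-1.159 -0.109  0.188] g 0.5109578858587865 0.0
cur ang -0.38 tilt 0.54 PLAN tx ty tz [  75.7 -201.7    2.1] turn 2.42 rows 3.4
[ 483.2852 -171.8394  128.7149   37.572     9.735    77.7098  114.    ]
[458.3105 -56.113  128.3745  38.2174  12.0387 -50.2496 139.    ]
[443.8961 172.1009 128.3306  38.2979  10.8716  79.6641 142.    ]
[]
```

View pics/open.png

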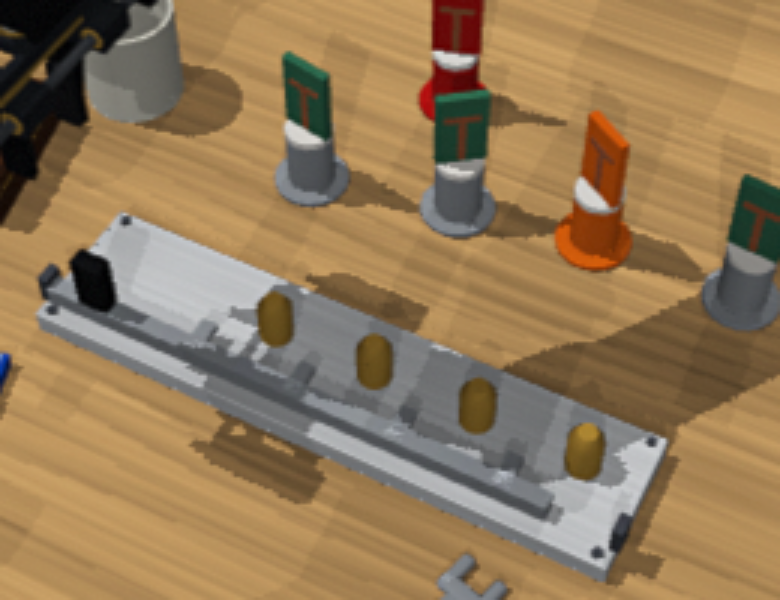

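The crop shows the bar at the open stop: the grip at (93,280) is against the end block, and the tabs sit midway between the spigots. Now for element A.

```bash
python3 -m crank '[{"tx":76,"ty":-201,"tz":0,"turn":2.4},{"tx":76,"ty":-201,"tz":0,"turn":2.4},{"tx":76,"ty":-201,"tz":0,"turn":2.4},{"tx":76,"ty":-201,"tz":0,"turn":2.4},{"tx":76,"ty":-201,"tz":0,"turn":2.4}]' |head -2
python3 -c "
from h import *
plan(482.5,-173,100,-12.5)"
```

```text
time: 6.78
position: [0.4787, -0.1685, 0.1863]
t 6.775 p [ 0.4787 -0.1685  0.1863] rv [-2.4418 -1.971   0.0007] j [-0.4272  0.0308  0.7351  1.8664 -0.0234  1.2556  0.1025] F [ 0.6782 -0.4043  0.5679] g 0.5183609667856675 0.0
cur ang -12.18 tilt 0.21 PLAN tx ty tz [-3.7  4.9 86.3] turn 0.06 rows 1.4
```

```bash
python3 -m crank '[{"tx":-4,"ty":5,"tz":30,"turn":0},{"tx":-4,"ty":5,"tz":60,"turn":0},{"tx":-4,"ty":5,"tz":84,"turn":0},{"tx":-4,"ty":5,"tz":84,"turn":0}]'|head -2
python3 -c "
from h import *
plan(482.5,-173,100,-12.5)"
python3 -m crank '[{"tx":0,"ty":0,"tz":0,"turn":0},{"tx":0,"ty":0,"tz":0,"turn":0},{"tx":0,"ty":0,"tz":0,"turn":0},{"tx":0,"ty":0,"tz":0,"turn":0}]' 0 30
```

```text
time: 7.28
position: [0.4836, -0.1749, 0.1013]
t 7.275 p [ 0.4836 -0.1749  0.1013] rv [-2.4441 -1.9693  0.0083] j [-0.3917  0.1553  0.7442  1.9483 -0.1152  1.0865  0.1866] F [ 0.1148 -0.3876  0.2691] g 0.5123969816284862 0.0
cur ang -12.28 tilt 0.34 PLAN tx ty tz [ 1.6 -1.5  1.3] turn 0.04 rows 0.0
time: 7.78
position: [0.4855, -0.1746, 0.1043]
tool_rot: [2.445, 1.972, 0.001]
ft_force: [-0.4, 0.6, -0.1]
grip_width: 0.148
grip_force: 0.2
```

```bash
python3 -m crank '[{"tx":0,"ty":0,"tz":0,"turn":0},{"tx":0,"ty":0,"tz":0,"turn":0},{"tx":0,"ty":0,"tz":0,"turn":0}]'
python3 -m crank '[{"tx":0,"ty":0,"tz":-40,"turn":0},{"tx":0,"ty":0,"tz":-80,"turn":0},{"tx":0,"ty":0,"tz":-90,"turn":0},{"tx":0,"ty":0,"tz":-90,"turn":0},{"tx":0,"ty":0,"tz":-90,"turn":0}]'
python3 -c "
from h import *
plan(638.8,-115.7,190,-.6)"
```

```text
time: 8.15
position: [0.485, -0.1745, 0.1038]
tool_rot: [-2.445, -1.972, 0.0]
ft_force: [0.2, 0.3, -1.9]
grip_width: 0.086
grip_force: 30.0
time: 8.78
position: [0.4842, -0.1743, 0.1922]
tool_rot: [-2.444, -1.971, 0.003]
ft_force: [-0.2, -0.0, -0.0]
grip_width: 0.091
grip_force: 30.0
t 8.775 p [ 0.4842 -0.1743  0.1922] rv [-2.4441 -1.9707  0.003 ] j [-0.4272  0.0454  0.7481  1.8437 -0.0318  1.2675  0.1163] F [-0.2442 -0.0162 -0.0104] g 0.09050907677853198 29.963213038863614
cur ang -12.24 tilt 0.16 PLAN tx ty tz [ 90.  138.7   1.8] turn -2.33 rows 2.6
```

```bash
python3 -m crank '[{"tx":90,"ty":139,"tz":0,"turn":-2.3},{"tx":90,"ty":139,"tz":0,"turn":-2.3},{"tx":90,"ty":139,"tz":0,"turn":-2.3},{"tx":90,"ty":139,"tz":0,"turn":-2.3},{"tx":90,"ty":139,"tz":0,"turn":-2.3}]' |head -2
python3 -m crank '[{"tx":0,"ty":0,"tz":0,"turn":0},{"tx":0,"ty":0,"tz":0,"turn":0}]' |head -2
python3 - <<'E'
from h import *
plan(639.1,-116,190,-.6)
im,P=cloud("scene"); save(cv2.resize(im[180:340,200:420],None,fx=3,fy=3),"a.png")
X,Y,z=P[...,0],P[...,1],P[...,2]
hsv=cv2.cvtColor(im,cv2.COLOR_RGB2HSV)
g=(hsv[...,0]>55)&(hsv[...,0]<95)&(hsv[...,1]>90)&(abs(X-.64)<.05)&(abs(Y+.116)<.05)
for a in np.arange(.14,.22,.006):
    q=P[g&(z>a)&(z<a+.006)]
    if len(q)>4: print(a.round(3),len(q),"y",q[:,1].min(),q[:,1].max(),"x",np.median(q[:,0]))
m=(z>.07)&(z<.14)&(abs(X-.64)<.05)&(abs(Y+.116)<.05)
for a in np.arange(.07,.14,.006):
    q=P[m&(z>a)&(z<a+.006)]
    if len(q)>4: print(a.round(3),len(q),"y",q[:,1].min(),q[:,1].max(),"xmax",q[:,0].max())
E
```

```text
time: 9.4
position: [0.6387, -0.117, 0.1921]
time: 9.65
position: [0.6394, -0.1169, 0.1943]
t 9.65 p [ 0.6394 -0.1169  0.1943] rv [-2.2373 -2.2054 -0.0014] j [-0.3956  0.3894  0.7012  1.5111 -0.2555  1.334   0.3143] F [ 0.1218  0.1024 -1.1205] g 0.09074074393784494 29.991785804741085
cur ang -0.82 tilt 0.05 PLAN tx ty tz [ 0.9 -0.3  4.3] turn -0.04 rows 0.1
0.152 20 y -0.1351110255137386 -0.09618547275763906 x 0.6424878088056185
0.158 30 y -0.13484919116973648 -0.09626407990443503 x 0.6419933658854459
0.164 25 y -0.13280953847396915 -0.09495744273783796 x 0.6421973841056995
0.17 28 y -0.133002073588656 -0.09542634333617017 x 0.6420854239846042
0.176 27 y -0.13119045423861675 -0.09685476667220866 x 0.6419439769334458
0.182 14 y -0.1314213886863561 -0.09515458367677387 x 0.6424160689573839
0.188 15 y -0.11806202707078511 -0.09515676512084598 x 0.6423056694801943
0.194 15 y -0.12414250934633497 -0.0961769803317094 x 0.6419890181858612
0.2 12 y -0.11075061055906016 -0.09638683475625748 x 0.641660968796
0.206 13 y -0.10636209745344988 -0.09587769840364019 x 0.6420151557651242
0.212 20 y -0.10838346882551408 -0.09568213712869816 x 0.6404844455538657
0.218 11 y -0.1089309506108333 -0.09771072307371892 x 0.6399812303252118
0.088 39 y -0.1461489227438853 -0.08704074135922574 xmax 0.6676613549204488
0.094 234 y -0.14497404396581043 -0.08621724751407422 xmax 0.6687912790913411
0.1 35 y -0.13989669361803597 -0.0974434048259119 xmax 0.6583920021545577
0.106 35 y -0.1298374274010109 -0.09693141528645094 xmax 0.6572802806554168
0.112 37 y -0.1283140409603935 -0.09691840278754243 xmax 0.6577058066735919
0.118 36 y -0.12814414681858222 -0.09650420476668842 xmax 0.6572564382468318
0.124 29 y -0.12779765842799418 -0.09680159696455892 xmax 0.6573391833883462
0.13 32 y -0.1312986088992587 -0.0977429755386372 xmax 0.6581630566124983
0.136 30 y -0.130624216699398 -0.09642726202484692 xmax 0.657561900058471
```

View pics/a.png

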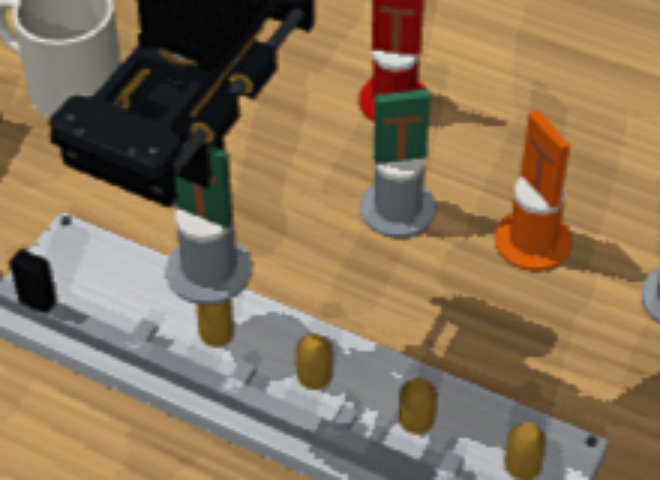

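The crop shows element A upright directly above spigot 0 (px 210,330), within about 1 mm. I'll lower it.

```bash
python3 -m crank '[{"tx":1,"ty":0,"tz":15,"turn":0},{"tx":1,"ty":0,"tz":30,"turn":0},{"tx":1,"ty":0,"tz":40,"turn":0},{"tx":1,"ty":0,"tz":50,"turn":0},{"tx":1,"ty":0,"tz":50,"turn":0}]'
python3 -m crank '[{"tx":0,"ty":0,"tz":8,"turn":0},{"tx":0,"ty":0,"tz":16,"turn":0},{"tx":0,"ty":0,"tz":22,"turn":0},{"tx":0,"ty":0,"tz":22,"turn":0}]'
```

```text
time: 10.32
position: [0.6395, -0.115, 0.1427]
tool_rot: [-2.235, -2.206, 0.002]
ft_force: [-0.1, -0.3, -1.6]
grip_width: 0.097
grip_force: 30.0
time: 10.82
position: [0.6408, -0.1157, 0.1236]
tool_rot: [2.235, 2.206, 0.002]
ft_force: [-1.8, 0.6, 7.6]
grip_width: 0.088
grip_force: 30.0
```

```bash
python3 -m crank '[{"tx":0,"ty":0,"tz":2,"turn":0},{"tx":0,"ty":0,"tz":0,"turn":0}]' 
python3 -m crank '[{"tx":0,"ty":0,"tz":0,"turn":0},{"tx":0,"ty":0,"tz":0,"turn":0},{"tx":0,"ty":0,"tz":-5,"turn":0},{"tx":0,"ty":0,"tz":-60,"turn":0},{"tx":0,"ty":0,"tz":-85,"turn":0}]' 45 |head -2
python3 - <<'E'
from h import *
for c in ("scene","top"):
    im,P=cloud(c)
    for b in blades(P,im,.105,.16): print(c,np.array(b))
plan(458,-56.5,190,38.5)
E
```

```text
time: 11.08
position: [0.6409, -0.1157, 0.1237]
tool_rot: [2.235, 2.205, 0.003]
ft_force: [-0.6, 0.0, 1.2]
grip_width: 0.091
grip_force: 30.0
time: 11.7
position: [0.6412, -0.1157, 0.2099]
scene [458.8859 -56.6865 128.1032  38.5348  11.1635 -48.2482 137.    ]
scene [442.6091 172.1898 128.6288  39.2617   9.2126  81.7569 145.    ]
scene [ 641.9327 -114.1949  148.2875   41.2312   10.2566  -89.1499  218.    ]
top [441.3071 169.4284 129.7211  36.0719   5.3866  80.9984  44.    ]
t 11.8 p [ 0.642  -0.1159  0.2107] rv [2.2325 2.2035 0.0065] j [-0.3996  0.3805  0.7054  1.4884 -0.2501  1.3578  0.3087] F [0.3899 0.348  0.8191] g 0.5075491684800397 0.0
cur ang -0.75 tilt 0.37 PLAN tx ty tz [  57.  -184.9   19.5] turn -7.85 rows 3.7
```

```bash
python3 -m crank '[{"tx":57,"ty":-185,"tz":15,"turn":-8},{"tx":57,"ty":-185,"tz":15,"turn":-8},{"tx":57,"ty":-185,"tz":15,"turn":-8},{"tx":57,"ty":-185,"tz":15,"turn":-8},{"tx":57,"ty":-185,"tz":15,"turn":-8}]' |head -2
python3 -m crank '[{"tx":0,"ty":0,"tz":0,"turn":0}]' |head -2
python3 - <<'E'
from h import *
plan(457.5,-57,100,39.5)
E
```

```text
time: 12.42
position: [0.4549, -0.0551, 0.1913]
time: 12.55
position: [0.4565, -0.056, 0.1917]
t 12.55 p [ 0.4565 -0.056   0.1917] rv [ 1.3497  2.8364 -0.0008] j [-0.5918 -0.1088  0.6215  1.9602  0.0669  1.2704  0.6896] F [-0.8551  0.0379 -0.4274] g 0.5146610473580087 0.0
cur ang 39.1 tilt 0.04 PLAN tx ty tz [-1.4  0.2 91.7] turn -0.08 rows 1.5
```

```bash
python3 -m crank '[{"tx":-1.5,"ty":0,"tz":30,"turn":0},{"tx":-1.5,"ty":0,"tz":60,"turn":0},{"tx":-1.5,"ty":0,"tz":88,"turn":0},{"tx":-1.5,"ty":0,"tz":88,"turn":0},{"tx":-1.5,"ty":0,"tz":88,"turn":0}]'|head -2
python3 -m crank '[{"tx":0,"ty":0,"tz":0,"turn":0},{"tx":0,"ty":0,"tz":0,"turn":0},{"tx":0,"ty":0,"tz":0,"turn":0},{"tx":0,"ty":0,"tz":0,"turn":0},{"tx":0,"ty":0,"tz":0,"turn":0}]' 0 30
python3 -m crank '[{"tx":0,"ty":0,"tz":0,"turn":0},{"tx":0,"ty":0,"tz":0,"turn":0}]'
python3 -m crank '[{"tx":0,"ty":0,"tz":-40,"turn":0},{"tx":0,"ty":0,"tz":-80,"turn":0},{"tx":0,"ty":0,"tz":-95,"turn":0},{"tx":0,"ty":0,"tz":-95,"turn":0},{"tx":0,"ty":0,"tz":-95,"turn":0}]'
python3 -c "
from h import *
plan(640.4,-36,198,-.6)"
```

```text
time: 13.18
position: [0.4578, -0.0574, 0.1046]
time: 13.8
position: [0.4568, -0.0568, 0.104]
tool_rot: [-1.346, -2.839, -0.0]
ft_force: [0.1, -1.2, 1.5]
grip_width: 0.087
grip_force: 30.0
time: 14.05
position: [0.4568, -0.0568, 0.104]
tool_rot: [-1.346, -2.839, -0.0]
ft_force: [-0.9, 0.7, 2.1]
grip_width: 0.089
grip_force: 30.0
time: 14.68
position: [0.4557, -0.0569, 0.1972]
tool_rot: [-1.345, -2.836, 0.002]
ft_force: [0.0, 0.6, -1.1]
grip_width: 0.093
grip_force: 30.0
t 14.675 p [ 0.4557 -0.0569  0.1972] rv [-1.3451 -2.8365  0.0024] j [-0.5981 -0.1131  0.6274  1.9518  0.0695  1.2849  0.6916] F [ 0.0026  0.5748 -1.0709] g 0.09305376256976551 29.998286166228354
cur ang 39.26 tilt 0.16 PLAN tx ty tz [-100.7  156.2   -1.4] turn 7.97 rows 3.7
```

```bash
python3 -m crank '[{"tx":-101,"ty":156,"tz":0,"turn":8},{"tx":-101,"ty":156,"tz":0,"turn":8},{"tx":-101,"ty":156,"tz":0,"turn":8},{"tx":-101,"ty":156,"tz":0,"turn":8},{"tx":-101,"ty":156,"tz":0,"turn":8}]' |head -2
python3 -m crank '[{"tx":0,"ty":0,"tz":0,"turn":0},{"tx":0,"ty":0,"tz":0,"turn":0}]' |head -2
cat >> h.py <<'E'
def held(y0):
    im,P=cloud("scene"); X,Y,z=P[...,0],P[...,1],P[...,2]
    m=(z>.07)&(abs(X-.64)<.05)&(abs(Y-y0)<.037)
    for a,b in((.086,.102),(.158,.178)):
        q=P[m&(z>a)&(z<b)]
        if len(q): print("held",a,"y",q[:,1].min(),q[:,1].max(),q[:,1].max()/2+q[:,1].min()/2,"xmax",q[:,0].max())
    return im
E
python3 - <<'E'
from h import *
plan(640,-35.5,190,-.6); held(-.0355)
E
```

```text
time: 15.3
position: [0.6407, -0.0368, 0.1957]
time: 15.55
position: [0.641, -0.0367, 0.1995]
t 15.55 p [ 0.641  -0.0367  0.1995] rv [-2.2349 -2.2075 -0.0025] j [-0.5493  0.3727  0.7315  1.5268 -0.2541  1.3383  0.1942] F [-0.5067  1.1177 -0.6977] g 0.08827538635445835 29.999757707118988
cur ang -0.71 tilt 0.09 PLAN tx ty tz [ 1.1 -1.   9.5] turn -0.02 rows 0.2
held 0.086 y -0.06529788029373973 -0.005848324971727659 -0.035573102632733694 xmax 0.670952713818456
held 0.158 y -0.044855357138076146 -0.015505106569899174 -0.03018023185398766 xmax 0.6594024599366785
```

```bash
python3 -m crank '[{"tx":1,"ty":-0.5,"tz":15,"turn":0},{"tx":1,"ty":-0.5,"tz":30,"turn":0},{"tx":1,"ty":-0.5,"tz":42,"turn":0},{"tx":1,"ty":-0.5,"tz":54,"turn":0},{"tx":1,"ty":-0.5,"tz":54,"turn":0}]'
python3 -m crank '[{"tx":0,"ty":0,"tz":8,"turn":0},{"tx":0,"ty":0,"tz":16,"turn":0},{"tx":0,"ty":0,"tz":23,"turn":0},{"tx":0,"ty":0,"tz":23,"turn":0}]'
```

```text
time: 16.23
position: [0.6402, -0.0353, 0.1433]
tool_rot: [-2.235, -2.206, 0.003]
ft_force: [-0.1, -0.1, -1.5]
grip_width: 0.094
grip_force: 30.0
time: 16.73
position: [0.6418, -0.035, 0.124]
tool_rot: [2.235, 2.207, 0.004]
ft_force: [-1.6, 1.4, 10.1]
grip_width: 0.089
grip_force: 30.0
```

```bash
python3 -m crank '[{"tx":0,"ty":0,"tz":-1,"turn":0},{"tx":0,"ty":0,"tz":-1,"turn":0},{"tx":0,"ty":0,"tz":-5,"turn":0},{"tx":0,"ty":0,"tz":-60,"turn":0},{"tx":0,"ty":0,"tz":-85,"turn":0}]' 45 |head -2
python3 - <<'E'
from h import *
for c in ("scene","top"):
    im,P=cloud(c)
    for b in blades(P,im,.105,.16): print(c,np.array(b))
plan(442.5,171,190,-9)
E
```

```text
time: 17.35
position: [0.6422, -0.036, 0.2098]
scene [442.574  171.5069 129.0344  38.0156  10.8361  84.2979 147.    ]
scene [ 640.1172 -115.1692  148.4598   39.6083    9.9231  -89.5714  216.    ]
scene [640.5397 -34.07   147.9191  39.9681  10.1239 -89.7389 230.    ]
top [ 638.929  -116.9291  148.7211   36.2309    6.9487   89.8807   65.    ]
t 17.45 p [ 0.6431 -0.036   0.2105] rv [2.233  2.2037 0.0074] j [-0.5534  0.3665  0.7356  1.5118 -0.2501  1.3528  0.1886] F [0.751  0.1347 0.731 ] g 0.5126180446362739 0.0
cur ang -0.76 tilt 0.36 PLAN tx ty tz [ 204.3 -203.4   19.3] turn 1.65 rows 4.6
```

```bash
python3 -m crank '[{"tx":204,"ty":-203,"tz":15,"turn":1.6},{"tx":204,"ty":-203,"tz":15,"turn":1.6},{"tx":204,"ty":-203,"tz":15,"turn":1.6},{"tx":204,"ty":-203,"tz":15,"turn":1.6},{"tx":204,"ty":-203,"tz":15,"turn":1.6}]' |head -2
python3 -m crank '[{"tx":0,"ty":0,"tz":0,"turn":0},{"tx":0,"ty":0,"tz":0,"turn":0}]' |head -2
python3 - <<'E'
from h import *
plan(442.2,170.8,100,-8.5)
E
```

```text
time: 18.08
position: [0.4375, 0.1736, 0.1906]
time: 18.32
position: [0.4409, 0.1704, 0.1913]
t 18.325 p [0.4409 0.1704 0.1913] rv [ 2.3845  2.0447 -0.001 ] j [-1.042  -0.069   0.5976  1.9331  0.0414  1.2664 -0.6111] F [ 0.0878  0.1239 -0.556 ] g 0.5137252757340572 0.0
cur ang -8.78 tilt 0.05 PLAN tx ty tz [ 0.7  1.2 91.3] turn -0.06 rows 1.5
```

```bash
python3 -m crank '[{"tx":0.5,"ty":1,"tz":30,"turn":0},{"tx":0.5,"ty":1,"tz":60,"turn":0},{"tx":0.5,"ty":1,"tz":87,"turn":0},{"tx":0.5,"ty":1,"tz":87,"turn":0},{"tx":0.5,"ty":1,"tz":87,"turn":0}]'|head -2
python3 -m crank '[{"tx":0,"ty":0,"tz":0,"turn":0},{"tx":0,"ty":0,"tz":0,"turn":0},{"tx":0,"ty":0,"tz":0,"turn":0},{"tx":0,"ty":0,"tz":0,"turn":0},{"tx":0,"ty":0,"tz":0,"turn":0}]' 0 30 | head -2
python3 -m crank '[{"tx":0,"ty":0,"tz":0,"turn":0},{"tx":0,"ty":0,"tz":0,"turn":0}]'
python3 -m crank '[{"tx":0,"ty":0,"tz":-40,"turn":0},{"tx":0,"ty":0,"tz":-80,"turn":0},{"tx":0,"ty":0,"tz":-95,"turn":0},{"tx":0,"ty":0,"tz":-95,"turn":0},{"tx":0,"ty":0,"tz":-95,"turn":0}]' |head -2
python3 -c "
from h import *
plan(640.5,44.5,198,-.6)"
```

```text
time: 18.95
position: [0.443, 0.1709, 0.1057]
time: 19.58
position: [0.4418, 0.1716, 0.1049]
time: 19.82
position: [0.4418, 0.1716, 0.1049]
tool_rot: [2.384, 2.046, 0.0]
ft_force: [-0.1, 0.1, 0.3]
grip_width: 0.091
grip_force: 30.0
time: 20.45
position: [0.4407, 0.1711, 0.1981]
t 20.45 p [0.4407 0.1711 0.1981] rv [-2.3841 -2.0454  0.0046] j [-1.0484 -0.0724  0.6008  1.9217  0.0432  1.2829 -0.6137] F [-1.2937 -1.3308 -1.7879] g 0.08990201722235901 29.99228149652481
cur ang -8.74 tilt 0.17 PLAN tx ty tz [-94.7 216.7  -0.2] turn -1.63 rows 3.8
```

```bash
python3 -m crank '[{"tx":-95,"ty":217,"tz":0,"turn":-1.6},{"tx":-95,"ty":217,"tz":0,"turn":-1.6},{"tx":-95,"ty":217,"tz":0,"turn":-1.6},{"tx":-95,"ty":217,"tz":0,"turn":-1.6},{"tx":-95,"ty":217,"tz":0,"turn":-1.6}]' |head -2
python3 -m crank '[{"tx":0,"ty":0,"tz":0,"turn":0},{"tx":0,"ty":0,"tz":0,"turn":0}]' |head -2
python3 - <<'E'
from h import *
plan(640.5,44.5,190,-.6); held(.0445)
E
```

```text
time: 21.08
position: [0.6428, 0.0394, 0.1961]
time: 21.32
position: [0.6407, 0.0463, 0.1995]
t 21.325 p [0.6407 0.0463 0.1995] rv [-2.2324 -2.2078 -0.0004] j [-0.7213  0.3903  0.7946  1.5255 -0.2837  1.3457  0.0885] F [-0.3224  1.0758 -2.35  ] g 0.09203365673415338 29.990979731082916
cur ang -0.63 tilt 0.11 PLAN tx ty tz [-1.8 -0.2  9.5] turn -0.01 rows 0.2
held 0.086 y 0.016318847849497387 0.07590367144536408 0.046111259647430736 xmax 0.6706515573852166
held 0.158 y 0.03759412976023821 0.06691497707424679 0.0522545534172425 xmax 0.6580487289994368
```

```bash
python3 -m crank '[{"tx":-0.5,"ty":0,"tz":15,"turn":0},{"tx":-0.5,"ty":0,"tz":30,"turn":0},{"tx":-0.5,"ty":0,"tz":42,"turn":0},{"tx":-0.5,"ty":0,"tz":53,"turn":0},{"tx":-0.5,"ty":0,"tz":53,"turn":0}]'
python3 -m crank '[{"tx":0,"ty":0,"tz":8,"turn":0},{"tx":0,"ty":0,"tz":16,"turn":0},{"tx":0,"ty":0,"tz":23,"turn":0},{"tx":0,"ty":0,"tz":23,"turn":0}]'
```

```text
time: 22.0
position: [0.6411, 0.0442, 0.1456]
tool_rot: [-2.235, -2.206, 0.003]
ft_force: [-1.2, 0.2, -1.9]
grip_width: 0.091
grip_force: 30.0
time: 22.5
position: [0.6424, 0.0438, 0.1249]
tool_rot: [2.236, 2.206, 0.002]
ft_force: [-1.6, -0.5, 3.6]
grip_width: 0.088
grip_force: 30.0
```

```bash
python3 -m crank '[{"tx":0,"ty":0,"tz":1,"turn":0},{"tx":0,"ty":0,"tz":0,"turn":0}]' |head -2
python3 -m crank '[{"tx":0,"ty":0,"tz":0,"turn":0},{"tx":0,"ty":0,"tz":0,"turn":0},{"tx":0,"ty":0,"tz":-5,"turn":0},{"tx":0,"ty":0,"tz":-60,"turn":0},{"tx":0,"ty":0,"tz":-85,"turn":0}]' 45 |head -2
python3 - <<'E'
from h import *
for c in ("scene","top"):
    im,P=cloud(c)
    for b in blades(P,im,.105,.16): print(c,np.array(b))
plan(684,-239,210,-.6)
E
```

```text
time: 22.75
position: [0.6424, 0.0438, 0.125]
time: 23.38
position: [0.643, 0.0438, 0.212]
scene [ 640.9539 -114.7002  148.0056   38.9589    8.6502   87.2003  218.    ]
scene [641.311  -33.5647 147.7548  39.1707   9.8048 -88.9288 231.    ]
scene [642.1061  45.1811 148.5307  37.6655   9.9622  88.9523 237.    ]
top [638.7724 -35.8305 150.3866  34.6089   7.9743  86.665   63.    ]
top [ 639.4769 -116.968   149.3219   36.4478    6.5027   86.9135   61.    ]
t 23.475 p [0.6439 0.0439 0.2127] rv [2.2332 2.2043 0.0084] j [-0.7211  0.3837  0.8008  1.507  -0.2796  1.3622  0.0866] F [-0.3358  0.1571  0.7624] g 0.5111124306312792 0.0
cur ang -0.75 tilt 0.37 PLAN tx ty tz [-282.4   43.8    2.6] turn -0.03 rows 4.6
```

All three are home, with blade tops at about 148 mm. Now the lock.

```bash
python3 -m crank '[{"tx":-282,"ty":43,"tz":0,"turn":0},{"tx":-282,"ty":43,"tz":0,"turn":0},{"tx":-282,"ty":43,"tz":0,"turn":0},{"tx":-282,"ty":43,"tz":0,"turn":0},{"tx":-282,"ty":43,"tz":0,"turn":0}]' |head -2
python3 -m crank '[{"tx":0,"ty":0,"tz":0,"turn":0},{"tx":0,"ty":0,"tz":0,"turn":0}]' |head -2
python3 - <<'E'
from h import *
for c in ("scene","top"):
    cloud(c); print([np.array(r["xyz"]) for r in ctrl.mark_of(c,"lock_grip")[:2]])
plan(684,-239,68,-.6)
E
```

```text
time: 24.1
position: [0.6796, -0.243, 0.2072]
time: 24.35
position: [0.6811, -0.2371, 0.2076]
[array([ 0.685 , -0.2384,  0.0862])]
[array([0.641 , 0.0445, 0.02  ])]
t 24.55 p [ 0.6817 -0.2362  0.2087] rv [-2.2324 -2.2096 -0.0013] j [-0.2228  0.5833  0.8151  1.2847 -0.417   1.444   0.5479] F [-0.3645  0.5905  0.3472] g 0.5155575515026759 0.0
cur ang -0.59 tilt 0.06 PLAN tx ty tz [ -2.9   2.3 140.7] turn 0.0 rows 2.3
```

```bash
python3 -m crank '[{"tx":-3,"ty":2,"tz":45,"turn":0},{"tx":-3,"ty":2,"tz":90,"turn":0},{"tx":-3,"ty":2,"tz":120,"turn":0},{"tx":-3,"ty":2,"tz":138,"turn":0},{"tx":-3,"ty":2,"tz":138,"turn":0}]' |head -2
python3 -m crank '[{"tx":0,"ty":0,"tz":0,"turn":0},{"tx":0,"ty":0,"tz":0,"turn":0},{"tx":0,"ty":0,"tz":0,"turn":0},{"tx":0,"ty":0,"tz":0,"turn":0},{"tx":0,"ty":0,"tz":0,"turn":0}]' 0 25
python3 -m crank '[{"tx":12,"ty":0,"tz":0,"turn":0},{"tx":24,"ty":0,"tz":0,"turn":0},{"tx":32,"ty":0,"tz":0,"turn":0},{"tx":37,"ty":0,"tz":0,"turn":0},{"tx":37,"ty":0,"tz":0,"turn":0}]'
python3 -m crank '[{"tx":2,"ty":0,"tz":0,"turn":0},{"tx":4,"ty":0,"tz":0,"turn":0},{"tx":6,"ty":0,"tz":0,"turn":0},{"tx":6,"ty":0,"tz":0,"turn":0}]'
```

```text
time: 25.18
position: [0.6827, -0.2403, 0.0699]
time: 25.8
position: [0.684, -0.2415, 0.0716]
tool_rot: [2.234, 2.206, 0.002]
ft_force: [2.2, -0.1, 1.2]
grip_width: 0.179
grip_force: 25.0
time: 26.42
position: [0.6843, -0.203, 0.0715]
tool_rot: [-2.235, -2.208, -0.003]
ft_force: [3.2, 0.6, 4.2]
grip_width: 0.182
grip_force: 25.0
time: 26.92
position: [0.6843, -0.2015, 0.0716]
tool_rot: [2.234, 2.201, -0.002]
ft_force: [5.7, -5.9, 3.0]
grip_width: 0.183
grip_force: 25.0
```

```bash
python3 -m crank '[{"tx":3,"ty":0,"tz":0,"turn":0},{"tx":3,"ty":0,"tz":0,"turn":0},{"tx":3,"ty":0,"tz":0,"turn":0}]'
python3 -m crank '[{"tx":-4,"ty":0,"tz":0,"turn":0},{"tx":-4,"ty":0,"tz":0,"turn":0},{"tx":-4,"ty":0,"tz":-50,"turn":0},{"tx":-4,"ty":0,"tz":-100,"turn":0},{"tx":-4,"ty":0,"tz":-140,"turn":0}]' 45
python3 - <<'E'
from h import *
im,P=cloud("scene"); save(cv2.resize(im[180:380,180:440],None,fx=3,fy=3),"locked.png")
for b in blades(P,im,.105,.16): print(np.array(b))
im,P=cloud("top"); save(im[150:350,0:420],"top2.png")
z=P[...,2]; m=(z>.008)&(P[...,0]>.38)&(P[...,0]<.56)&(P[...,1]>.2)&(P[...,1]<.5); p=P[m]
print(p.min(0),p.max(0)); plan(485,395,210,10)
E
```

```text
time: 27.3
position: [0.6843, -0.2016, 0.0716]
tool_rot: [2.233, 2.197, -0.005]
ft_force: [7.6, -9.8, 1.7]
grip_width: 0.18
grip_force: 25.0
time: 27.92
position: [0.6826, -0.1983, 0.2117]
tool_rot: [-2.233, -2.205, 0.001]
ft_force: [1.5, -0.5, -0.4]
grip_width: 0.509
grip_force: 0.0
[ 641.4957 -114.0493  148.4321   39.6713    8.4889   89.9012  206.    ]
[641.4113 -33.696  147.6419  38.2992   8.8943  88.9411 229.    ]
[642.0135  44.392  148.0962  37.3294   8.7712  88.516  239.    ]
[0.432  0.2798 0.008 ] [0.5083 0.4533 0.0816]
t 28.025 p [ 0.6847 -0.1996  0.2154] rv [2.2326 2.2049 0.0051] j [-0.2893  0.5577  0.8225  1.3067 -0.4037  1.4399  0.4923] F [-0.0174 -0.8472  0.7766] g 0.5162511124756225 0.0
cur ang -0.72 tilt 0.28 PLAN tx ty tz [ 592.1 -207.1    4.2] turn -2.14 rows 10.0
```

View pics/locked.png

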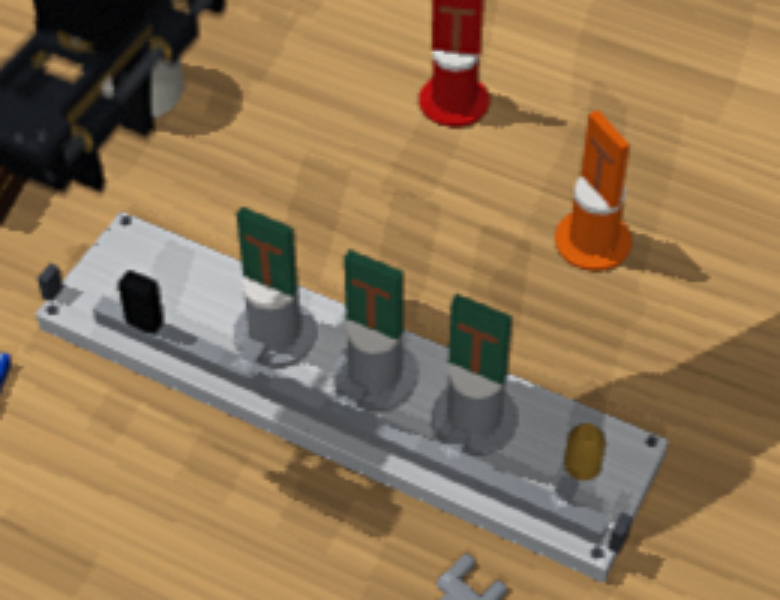

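The crop shows all three elements seated, the tabs over their flanges, and the grip at (140,300) in the locked position. The probe hasn't moved. I'll pinch its head loosely so it can pivot in the pads, then swing it up in an arc about the foot edge.

```bash
python3 -m crank '[{"tx":300,"ty":-100,"tz":0,"turn":1.5},{"tx":300,"ty":-100,"tz":0,"turn":1.5},{"tx":300,"ty":-100,"tz":0,"turn":1.5},{"tx":300,"ty":-100,"tz":0,"turn":1.5},{"tx":300,"ty":-100,"tz":0,"turn":1.5}]' 62 |head -2
python3 -c "
from h import *
plan(488.5,414,180,-8.3)"
```

```text
time: 28.65
position: [0.5859, 0.1009, 0.2091]
t 28.65 p [0.5859 0.1009 0.2091] rv [-2.3722 -2.0556  0.0051] j [-0.9261  0.2743  0.8542  1.6344 -0.2119  1.3339 -0.1823] F [ 0.4303 -0.4377 -0.57  ] g 0.7110205136208135 0.0
cur ang -8.18 tilt 0.24 PLAN tx ty tz [ 296.1 -140.8   29.5] turn 0.02 rows 5.3
```

```bash
python3 -m crank '[{"tx":296,"ty":-141,"tz":20,"turn":0},{"tx":296,"ty":-141,"tz":20,"turn":0},{"tx":296,"ty":-141,"tz":20,"turn":0},{"tx":296,"ty":-141,"tz":20,"turn":0},{"tx":296,"ty":-141,"tz":20,"turn":0}]' |head -2
python3 -m crank '[{"tx":0,"ty":0,"tz":0,"turn":0},{"tx":0,"ty":0,"tz":0,"turn":0}]' |head -2
python3 - <<'E'
from h import *
im,P=cloud("top"); z=P[...,2]; m=(z>.008)&(z<.1)&(P[...,0]>.38)&(P[...,0]<.56)&(P[...,1]>.2)&(P[...,1]<.5); p=P[m]
print(p.min(0),p.max(0))
plan(488.5,414,25,-8.3)
E
```

```text
time: 29.28
position: [0.4935, 0.3977, 0.19]
time: 29.52
position: [0.4952, 0.3953, 0.1903]
[0.4321 0.2794 0.0081] [0.5085 0.4541 0.0805]
t 29.575 p [0.4962 0.3943 0.1908] rv [ 2.3762  2.0536 -0.0042] j [-1.2721  0.3571  0.7101  1.5562 -0.2362  1.3192 -0.6789] F [ 0.0799 -0.2997  0.537 ] g 0.7113043381038517 0.0
cur ang -8.33 tilt 0.16 PLAN tx ty tz [ 18.8 -10.3 165.8] turn -0.01 rows 2.7
```

```bash
python3 -m crank '[{"tx":19,"ty":-10,"tz":50,"turn":0},{"tx":19,"ty":-10,"tz":100,"turn":0},{"tx":19,"ty":-10,"tz":130,"turn":0},{"tx":19,"ty":-10,"tz":155,"turn":0},{"tx":19,"ty":-10,"tz":155,"turn":0}]' |head -2
python3 -m crank '[{"tx":0,"ty":0,"tz":0,"turn":0},{"tx":0,"ty":0,"tz":0,"turn":0}]' 
python3 -c "
from h import *
plan(488.5,414,25,-8.3)"
```

```text
time: 30.2
position: [0.4886, 0.4132, 0.0349]
time: 30.45
position: [0.4902, 0.4168, 0.0385]
tool_rot: [-2.376, -2.055, -0.004]
ft_force: [0.9, -0.2, -0.4]
grip_width: 0.712
grip_force: 0.0
t 30.45 p [0.4902 0.4168 0.0385] rv [-2.3758 -2.0549 -0.0041] j [-1.2431  0.5141  0.6418  1.6834 -0.3454  1.0571 -0.6365] F [ 0.8573 -0.193  -0.4272] g 0.7116683957691677 0.0
cur ang -8.28 tilt 0.15 PLAN tx ty tz [-3.  -1.3 13.5] turn 0.0 rows 0.2
```

```bash
python3 -m crank '[{"tx":-3,"ty":-1,"tz":7,"turn":0},{"tx":-3,"ty":-1,"tz":12,"turn":0},{"tx":-3,"ty":-1,"tz":12,"turn":0},{"tx":-3,"ty":-1,"tz":12,"turn":0}]' 
python3 -m crank '[{"tx":0,"ty":0,"tz":0,"turn":0},{"tx":0,"ty":0,"tz":0,"turn":0},{"tx":0,"ty":0,"tz":0,"turn":0},{"tx":0,"ty":0,"tz":0,"turn":0},{"tx":0,"ty":0,"tz":0,"turn":0}]' 0 10
```

```text
time: 30.95
position: [0.4877, 0.4137, 0.0248]
tool_rot: [2.375, 2.056, 0.0]
ft_force: [-0.8, -0.1, -0.5]
grip_width: 0.713
grip_force: 0.0
time: 31.58
position: [0.488, 0.4137, 0.0249]
tool_rot: [2.375, 2.056, 0.001]
ft_force: [0.6, 0.1, -0.1]
grip_width: 0.337
grip_force: 9.7
```

```bash
python3 -m crank '[{"tx":0,"ty":0,"tz":0,"turn":0},{"tx":0,"ty":0,"tz":0,"turn":0}]'
python3 - <<'E'
from h import *
im,P=cloud("scene"); save(cv2.resize(im[180:400,400:640],None,fx=3,fy=3)[:600],"pg.png")
E
```

```text
time: 31.82
position: [0.4879, 0.4137, 0.0249]
tool_rot: [2.375, 2.056, 0.001]
ft_force: [1.0, 0.7, 0.1]
grip_width: 0.339
grip_force: 9.7
```

View pics/pg.png

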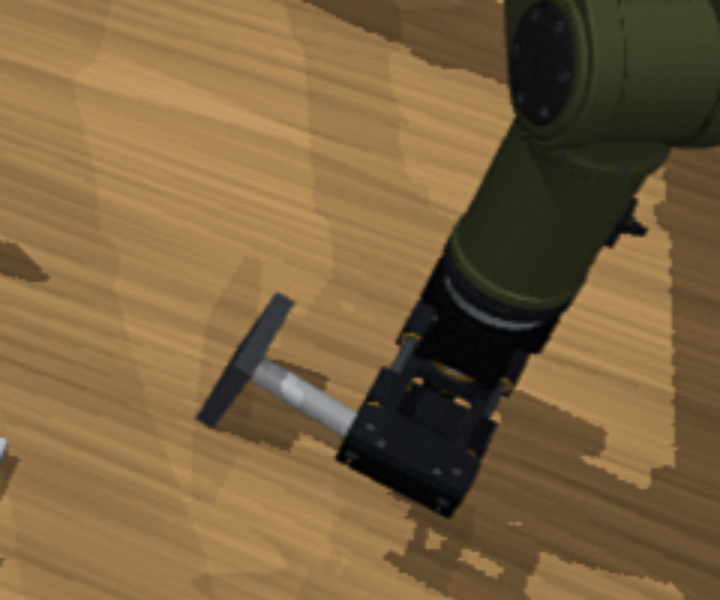

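The head is pinched between the fingers at px (400,420). I'll start the arc.

```bash
python3 -m crank '[{"tx":-4,"ty":0,"tz":-18,"turn":0},{"tx":-11,"ty":0,"tz":-36,"turn":0},{"tx":-20,"ty":0,"tz":-52,"turn":0},{"tx":-30,"ty":0,"tz":-67,"turn":0},{"tx":-30,"ty":0,"tz":-67,"turn":0}]' - 12
python3 - <<'E'
from h import *
im,P=cloud("scene"); save(cv2.resize(im[150:350,400:640],None,fx=3,fy=3)[:600],"pg2.png")
E
```

```text
time: 32.5
position: [0.4845, 0.3834, 0.094]
tool_rot: [-2.377, -2.054, -0.005]
ft_force: [0.1, 0.2, 0.9]
grip_width: 0.006
grip_force: 0.0
```

View pics/pg2.png

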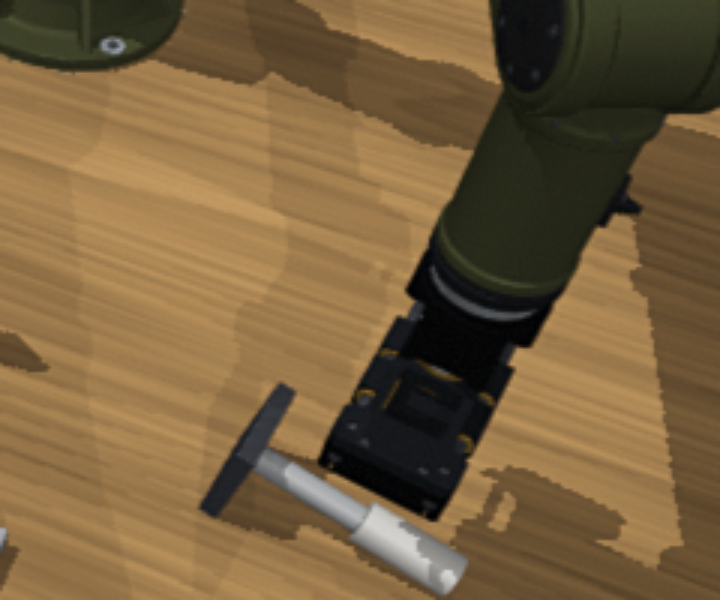

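It slipped: the probe is still lying, head at px (410,550). I'll re-measure and grip lower and harder.

```bash
python3 -m crank '[{"tx":0,"ty":0,"tz":-60,"turn":0},{"tx":0,"ty":0,"tz":-60,"turn":0},{"tx":0,"ty":0,"tz":-60,"turn":0},{"tx":0,"ty":0,"tz":-60,"turn":0}]' 62 |head -2
python3 - <<'E'
from h import *
for c in ("scene","top"):
    im,P=cloud(c); z=P[...,2]; m=(z>.008)&(z<.1)&(P[...,0]>.38)&(P[...,0]<.56)&(P[...,1]>.2)&(P[...,1]<.5); p=P[m]
    print(c,p.min(0),p.max(0))
    for a in np.arange(.38,.46,.015):
        q=p[(p[:,1]>a)&(p[:,1]<a+.015)]
        if len(q)>3: 
            t=q[q[:,2]>np.percentile(q[:,2],80)]
            print(a.round(3),len(q),"x",q[:,0].min(),q[:,0].max(),"ztop",q[:,2].max(),np.median(t[:,2]),"xtop",t[:,0].mean())
plan(488.5,414,40,-8.3)
E
```

```text
time: 33.05
position: [0.4824, 0.3836, 0.1501]
scene [0.432  0.2823 0.008 ] [0.5116 0.4555 0.0815]
0.38 114 x 0.47024843516548276 0.499252066852764 ztop 0.04326674150006771 0.040598848120411146 xtop 0.48415417729185467
0.395 124 x 0.47247064728454113 0.5028338065816597 ztop 0.04137741236675585 0.04007430005993062 xtop 0.48469762185710713
0.41 121 x 0.47534293926198656 0.5036478858286979 ztop 0.039674450850677445 0.03773294140045963 xtop 0.4866799499364793
0.425 128 x 0.47685553661376623 0.5057456330607947 ztop 0.0380977907528921 0.03453726724185502 xtop 0.4897400090473606
0.44 111 x 0.47949854077440557 0.5080434467992724 ztop 0.03666022226823962 0.03316762316341548 xtop 0.4916760588842857
top [0.4307 0.2809 0.008 ] [0.5083 0.4547 0.082 ]
0.38 114 x 0.46697518905669444 0.49658842432364636 ztop 0.04407097237433011 0.041459132211587923 xtop 0.48206900857379476
0.395 95 x 0.46701458808757135 0.4985817609724589 ztop 0.04350534313450283 0.03965097384057237 xtop 0.48389401377095503
0.41 93 x 0.4691130228690197 0.5008988377292323 ztop 0.03999669455677901 0.03835733670390673 xtop 0.4848607645415802
0.425 89 x 0.4709884850325522 0.5026359111784988 ztop 0.03745895619310402 0.035573127323313136 xtop 0.48773722420389565
0.44 84 x 0.4729250917277274 0.5046606056455509 ztop 0.036914787161508755 0.032872876512582194 xtop 0.4883371360179067
t 33.15 p [0.4827 0.3835 0.1504] rv [ 2.375   2.0558 -0.0036] j [-1.2876  0.3478  0.7083  1.6505 -0.2365  1.2336 -0.6734] F [ 0.9127 -0.42    1.1837] g 0.46818840615544316 0.0
cur ang -8.24 tilt 0.13 PLAN tx ty tz [ 31.2   1.5 110.4] turn 0.01 rows 1.8
```

```bash
python3 -m crank '[{"tx":25,"ty":1,"tz":40,"turn":0},{"tx":25,"ty":1,"tz":80,"turn":0},{"tx":25,"ty":1,"tz":115,"turn":0},{"tx":25,"ty":1,"tz":115,"turn":0},{"tx":25,"ty":1,"tz":115,"turn":0}]' |head -2
python3 -m crank '[{"tx":0,"ty":0,"tz":0,"turn":0},{"tx":0,"ty":0,"tz":0,"turn":0}]' |head -2
python3 -c "
from h import *
plan(487,408,21,-8.3)"
```

```text
time: 33.78
position: [0.4888, 0.4088, 0.0379]
time: 34.02
position: [0.4887, 0.4092, 0.0383]
t 34.025 p [0.4887 0.4092 0.0383] rv [-2.375  -2.0557 -0.0038] j [-1.2455  0.504   0.6493  1.6998 -0.3437  1.0518 -0.6278] F [ 0.2373  1.0112 -0.6095] g 0.7130493573208853 0.0
cur ang -8.24 tilt 0.14 PLAN tx ty tz [-1.5 -1.5 17.3] turn 0.01 rows 0.3
```

```bash
python3 -m crank '[{"tx":-1,"ty":-1,"tz":8,"turn":0},{"tx":-1,"ty":-1,"tz":15,"turn":0},{"tx":-1,"ty":-1,"tz":15,"turn":0},{"tx":-1,"ty":-1,"tz":15,"turn":0}]' 
python3 -m crank '[{"tx":0,"ty":0,"tz":2,"turn":0},{"tx":0,"ty":0,"tz":2,"turn":0},{"tx":0,"ty":0,"tz":2,"turn":0}]' 
python3 -m crank '[{"tx":0,"ty":0,"tz":0,"turn":0},{"tx":0,"ty":0,"tz":0,"turn":0},{"tx":0,"ty":0,"tz":0,"turn":0},{"tx":0,"ty":0,"tz":0,"turn":0},{"tx":0,"ty":0,"tz":0,"turn":0}]' 0 12
```

```text
time: 34.52
position: [0.4869, 0.4077, 0.0217]
tool_rot: [2.375, 2.056, -0.0]
ft_force: [0.2, 0.6, -0.3]
grip_width: 0.716
grip_force: 0.0
time: 34.9
position: [0.4869, 0.4077, 0.0199]
tool_rot: [2.375, 2.056, 0.0]
ft_force: [0.4, -0.3, 0.2]
grip_width: 0.715
grip_force: 0.0
time: 35.52
position: [0.4868, 0.4078, 0.0199]
tool_rot: [-2.375, -2.056, -0.0]
ft_force: [0.3, 0.8, 1.0]
grip_width: 0.359
grip_force: 12.0
```

```bash
python3 -m crank '[{"tx":-1,"ty":0,"tz":-8,"turn":0},{"tx":-3,"ty":0,"tz":-16,"turn":0},{"tx":-6,"ty":0,"tz":-25,"turn":0},{"tx":-10,"ty":0,"tz":-34,"turn":0},{"tx":-10,"ty":0,"tz":-34,"turn":0}]' - 25
```

```text
time: 36.15
position: [0.486, 0.3977, 0.055]
tool_rot: [-2.376, -2.055, -0.003]
ft_force: [0.4, -0.0, -2.7]
grip_width: 0.356
grip_force: 25.0
```

```bash
python3 -m crank '[{"tx":-9,"ty":0,"tz":-16,"turn":0},{"tx":-18,"ty":0,"tz":-30,"turn":0},{"tx":-30,"ty":0,"tz":-42,"turn":0},{"tx":-43,"ty":0,"tz":-53,"turn":0},{"tx":-43,"ty":0,"tz":-53,"turn":0}]'
python3 -m crank '[{"tx":-14,"ty":0,"tz":-9,"turn":0},{"tx":-30,"ty":0,"tz":-16,"turn":0},{"tx":-46,"ty":0,"tz":-21,"turn":0},{"tx":-63,"ty":0,"tz":-24,"turn":0},{"tx":-63,"ty":0,"tz":-24,"turn":0}]'
python3 - <<'E'
from h import *
im,P=cloud("scene"); save(cv2.resize(im[150:350,340:580],None,fx=3,fy=3)[:600],"pg3.png")
E
```

```text
time: 36.78
position: [0.4799, 0.3541, 0.1082]
tool_rot: [-2.377, -2.053, -0.003]
ft_force: [-0.7, -0.3, -2.7]
grip_width: 0.351
grip_force: 25.0
time: 37.4
position: [0.4703, 0.2908, 0.1311]
tool_rot: [-2.378, -2.053, 0.0]
ft_force: [0.4, 0.0, -4.7]
grip_width: 0.332
grip_force: 24.7
```

View pics/pg3.png

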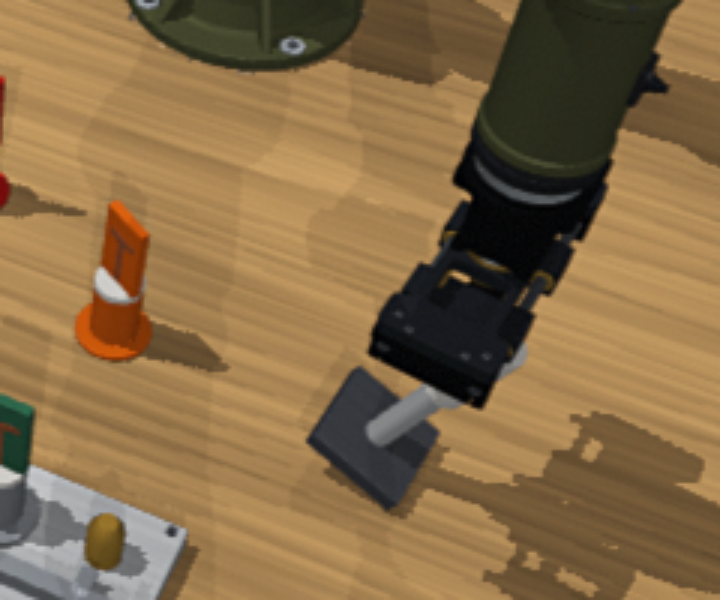

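The probe is about 30° from upright, still held and rising. I'll continue the arc.

```bash
python3 -m crank '[{"tx":-10,"ty":0,"tz":0,"turn":0},{"tx":-20,"ty":0,"tz":1,"turn":0},{"tx":-30,"ty":0,"tz":2,"turn":0},{"tx":-40,"ty":0,"tz":4,"turn":0},{"tx":-40,"ty":0,"tz":4,"turn":0}]'
python3 - <<'E'
from h import *
im,P=cloud("scene"); save(cv2.resize(im[150:350,340:580],None,fx=3,fy=3)[:600],"pg4.png")
E
```

```text
time: 38.08
position: [0.4645, 0.2525, 0.127]
tool_rot: [-2.376, -2.054, -0.001]
ft_force: [-1.0, -0.1, -3.9]
grip_width: 0.321
grip_force: 24.1
```

View pics/pg4.png

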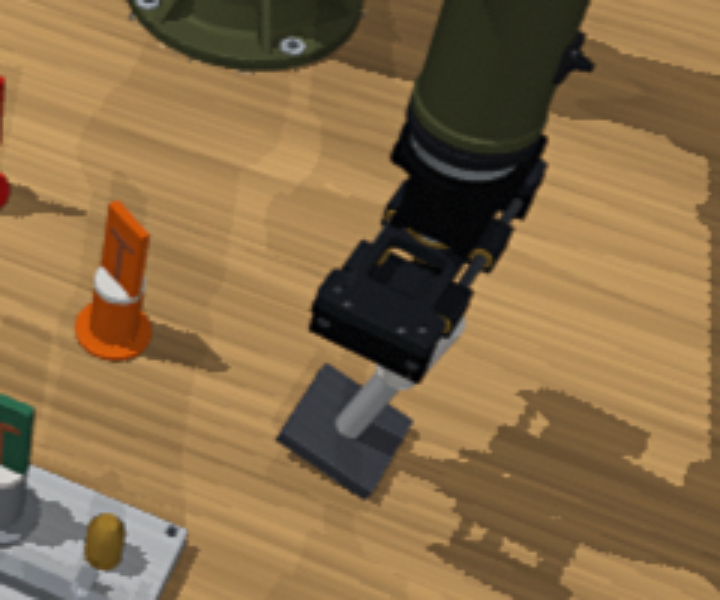

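The probe is hanging near upright with the foot by px (345,430). I'll measure the tilt from depth.

```bash
cat >> h.py <<'E'
def foot():
    s=ctrl.get_state(); x0,y0=s["position"][:2]
    for c in ("scene","top"):
        im,P=cloud(c); X,Y,z=P[...,0],P[...,1],P[...,2]
        hsv=cv2.cvtColor(im,cv2.COLOR_RGB2HSV)
        m=(np.hypot(X-x0,Y-y0)<.09)&(z<.06)&(z>.004)&(hsv[...,2]<110)&(hsv[...,1]<110)
        p=P[m]
        if len(p)<50: print(c,"few",len(p)); continue
        for k in range(4):
            A=np.c_[p[:,:2],np.ones(len(p))]; w=np.linalg.lstsq(A,p[:,2],rcond=None)[0]; r=abs(A@w-p[:,2]); p=p[r<max(.003,1.5*np.median(r))]
        n=np.array([-w[0],-w[1],1]); n/=np.linalg.norm(n)
        print(c,len(p),"normal",n,"tilt",np.degrees(np.arccos(n[2])),"ctr",p.mean(0),p.min(0),p.max(0))
E
python3 -c "
from h import *
foot()"
```

```text
scene 681 normal [0.0515 0.2142 0.9754] tilt 12.725394124834157 ctr [0.4673 0.2402 0.023 ] [0.4208 0.2016 0.0122] [0.5037 0.2818 0.0343]
top 784 normal [0.0336 0.2301 0.9726] tilt 13.444152837131966 ctr [0.4594 0.238  0.0239] [0.4194 0.199  0.0123] [0.5007 0.2813 0.0337]
```

```bash
python3 -m crank '[{"tx":-6,"ty":0,"tz":1,"turn":0},{"tx":-12,"ty":0,"tz":2,"turn":0},{"tx":-18,"ty":0,"tz":4,"turn":0},{"tx":-22,"ty":0,"tz":5,"turn":0},{"tx":-22,"ty":0,"tz":5,"turn":0}]'
python3 -c "
from h import *
foot()"
```

```text
time: 38.85
position: [0.4619, 0.2303, 0.1231]
tool_rot: [-2.377, -2.054, -0.001]
ft_force: [-3.9, -1.9, 8.5]
grip_width: 0.284
grip_force: 22.3
scene 741 normal [0.0273 0.0811 0.9963] tilt 4.90609213568141 ctr [0.4673 0.2377 0.0175] [0.4202 0.1974 0.0116] [0.5053 0.2794 0.0236]
top 648 normal [0.0195 0.0691 0.9974] tilt 4.118715375355577 ctr [0.4585 0.2261 0.0187] [0.4196 0.197  0.0142] [0.4988 0.2652 0.0225]
```

```bash
python3 -m crank '[{"tx":0,"ty":0,"tz":0,"turn":0},{"tx":0,"ty":0,"tz":0,"turn":0},{"tx":0,"ty":0,"tz":0,"turn":0},{"tx":0,"ty":0,"tz":0,"turn":0},{"tx":0,"ty":0,"tz":0,"turn":0}]' 75 |tail -3
python3 -c "
from h import *
foot()"
python3 -m crank '[{"tx":0,"ty":0,"tz":-40,"turn":0},{"tx":0,"ty":0,"tz":-80,"turn":0},{"tx":0,"ty":0,"tz":-120,"turn":0},{"tx":0,"ty":0,"tz":-150,"turn":0},{"tx":0,"ty":0,"tz":-150,"turn":0}]'
python3 -m crank '[{"tx":150,"ty":0,"tz":0,"turn":0},{"tx":150,"ty":0,"tz":0,"turn":0},{"tx":150,"ty":0,"tz":0,"turn":0},{"tx":150,"ty":0,"tz":0,"turn":0},{"tx":150,"ty":0,"tz":0,"turn":0}]'
python3 - <<'E'
from h import *
im,P=cloud("scene"); save(im,"end.png")
for b in blades(P,im,.105,.16): print(np.array(b))
for c in ("scene","top"):
    im,P=cloud(c); print(c,[(q,[np.array(r["xyz"]) for r in ctrl.mark_of(c,q)[:2]]) for q in ("lock_grip","probe","mug","cal_case")])
    z=P[...,2]; p=P[(z>.15)&(z<.18)&(np.hypot(P[...,0]-.462,P[...,1]-.235)<.05)]; print("head",p.mean(0) if len(p) else None)
    p=P[(z>.010)&(z<.02)&(np.hypot(P[...,0]-.462,P[...,1]-.235)<.07)]; print("foot",p.min(0),p.max(0))
E
```

```text
ft_force: [0.4, 0.8, -0.2]
grip_width: 0.766
grip_force: 0.0
scene 724 normal [ 0.0122 -0.0044  0.9999] tilt 0.7428434420855737 ctr [0.467  0.2378 0.0141] [0.421  0.1968 0.0107] [0.5047 0.2787 0.0175]
top 743 normal [ 0.0041 -0.0039  1.    ] tilt 0.325624056331006 ctr [0.4581 0.2283 0.0143] [0.4196 0.195  0.0113] [0.499  0.2703 0.0175]
time: 40.3
position: [0.4626, 0.2322, 0.2742]
tool_rot: [-2.375, -2.056, -0.008]
ft_force: [-0.4, 0.1, -0.4]
grip_width: 0.857
grip_force: 0.0
time: 40.92
position: [0.4831, 0.378, 0.2711]
tool_rot: [2.377, 2.053, -0.003]
ft_force: [0.7, -0.8, 1.8]
grip_width: 0.863
grip_force: 0.0
[ 640.9912 -113.9481  148.891    39.6658   10.0462   89.6996  211.    ]
[640.8475 -33.7086 147.994   40.3181   9.3035  87.3557 236.    ]
[642.3286  46.3471 148.1592  39.5774  10.1764  85.1559 244.    ]
scene [('lock_grip', [array([ 0.6855, -0.1988,  0.0849]), array([0.6445, 0.0411, 0.0179])]), ('probe', [array([ 0.4625,  0.235 , -0.0021])]), ('mug', [array([ 0.4572, -0.3544,  0.0027])]), ('cal_case', [array([ 0.5849, -0.4222,  0.002 ])])]
head [0.4651 0.2382 0.1621]
foot [0.4176 0.1965 0.01  ] [0.506  0.2799 0.0196]
top [('lock_grip', [array([ 0.6877, -0.2017,  0.0858])]), ('probe', [array([0.6405, 0.0436, 0.0203]), array([0.4604, 0.2338, 0.0023])]), ('mug', [array([ 0.4584, -0.353 , -0.0003])]), ('cal_case', [array([ 0.5828, -0.4201,  0.0009])])]
head [0.4596 0.2346 0.1639]
foot [0.4196 0.1946 0.01  ] [0.5009 0.2791 0.0194]
```

View pics/end.png

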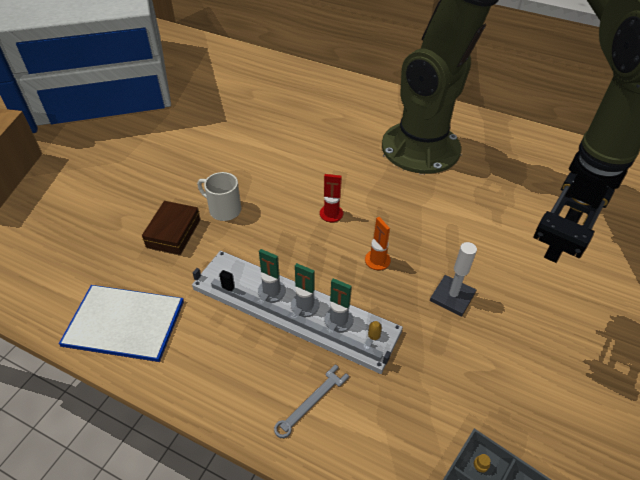

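The picture shows three elements locked on the base (px 270–340, 275–310), the probe upright at (457,285), and the mug and case where they started. Handing in.

```bash
python3 -c "
from bench import ctrl
print(ctrl.close_job())"
```

```text
the job is handed in; nothing more can be done
None
```

I handed the job in at about 41 s on the robot's clock: all three green elements are home and locked, the probe is standing upright, and the mug and case did not move; no verdict was returned.

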